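# Slide the white reference tile along the rail into the reading pocket

### The job

Seat the white reference tile over the reading window of the deck by pushing it with the fingertips: first push it across until it lies flat against the guide rail, before any of it crosses the orange line, then slide it along the rail, keeping it against the rail, into the corner pocket until it touches the end stop and the rail. Do not lift or tip it, leave the blue tile, the jar and the bottle where they are, and finish with the robot clear of everything.

Things in the scene. Friction and masses are not known exactly. Their poses are not given: they have to be found in the camera images.
- deck: Fixed reading deck: aluminium plate 190 mm (x) by 330 mm (y = -0.200 to +0.130), its top 8 mm above the table. Origin at table height, x = 0 midway across; the other entries give deck coordinates (m) in these axes. Deck +x points away from the robot, within 0.3 rad of world x. The guide rail is at its +x side, the end stop at its +y end.
- rail (a point): Middle of the guide rail's inner face (facing deck -x), at its top edge: (0.075, -0.025, 0.020) in deck axes. The dark straight rail runs along deck y from -0.180 to +0.130, is 16 mm wide and stands 12 mm above the plate.
- end_stop (a point): Point on the end stop at (0.053, 0.130, 0.017) in deck axes. The end stop is the flat -y face, at y = 0.130, of the blue sensor box that fills y = 0.130 to 0.200 over the whole deck width, top at z = 0.026.
- pocket (a point): Where the white tile's centre lies when seated: (0.053, 0.108, 0.017) in deck axes, over the round black reading window. The pocket lies between rail, end stop and a low dark lip parallel to the rail (x = 0.017 to 0.027, y = 0.088 to 0.130, top at z = 0.016): 48 mm wide for the 44 mm tile, open towards -y.
- line (a point): Middle of the thin painted orange line (no height) that crosses the plate at deck y = 0.040, perpendicular to the rail. Both tiles start on its -y side, away from the pocket.
- white_tile_center (a point): Centre (half-way up) of the loose white reference tile: a black square frame 44 x 44 x 18 mm, about 80 g, with a white disc on its top; x and y axes along its sides, z up. It starts lying flat on the deck, centre 95 to 125 mm from the rail's inner face, turned up to 0.3 rad against the deck, and slides with ordinary friction.
- blue_tile_center (a point): Centre of the blue tile, same size as the white one but with a blue disc: a bystander lying on the deck about 110 mm along y from the white one, on either side of it; it must not be moved.
- jar: Amber jar with white cap, 52 mm across, 60 mm high, standing on the table on the robot's side of the deck; origin at the centre of its underside. A bystander.
- bottle: White bottle with grey cap, 44 mm across, 60 mm high, standing on the table off the deck's -y end; origin at the centre of its underside. A bystander.
Things that resemble listed ones, but are neither listed nor needed, are in the scene too. Leave any green, purple or turquoise look-alike of the part that bears white_tile_center alone.

How it is judged:
By the outcome, as a careful person would: the job done as asked, in the order asked, and still so for the second after the job is handed in, with the robot touching nothing.
It also fails if it takes over 51 s, if anything falls off the work surface, if the arm or the gripper's body presses on something with over 40 N, if the wrist force passes 120 N, or if a joint passes its speed limit or range.

### The arm

A 6-joint arm with a two-finger parallel gripper is mounted at the origin on the work surface. World frame = base frame: x ahead of the robot, y to its left, z up, the work surface at z = 0. Lengths are in m, angles in rad, forces in N, time in s.
With the tool pointing down it reaches from about 0.225 to 0.875 m from the base axis. Payload 3.4 kg.
Tool frame: the origin (TCP) lies at the very end of the fingers, on their centre line; the grasp point (between the pads) lies manip.pinch_z behind it (manip.pinch_z is the distance from the TCP to the grasp point, in m); z points along the fingers, y is the direction in which the jaws open and shut (so a half turn about z gives the same grasp; the last joint's range is limited). The gripper opens to 85 mm and grips with 20 to 120 N. Pads are 22 mm wide; open, the fingers measure 114 mm over their backs; the gripper's body (76 mm by 85 mm) begins 54 mm behind the grasp point. The pads swing forward as they close: fully open they stand 13 mm farther back than shut.
Start: joints at [-0.121, 0.276, 1.505, -0, 1.361, -0.121], TCP at [0.575, -0, 0.231] pointing down, gripper open.
Joint ranges: [-2.89, 2.89], [-0.75, 2.08], [0.22, 2.7], [-1.18, 4.32], [0.11, 2.71], [-2.7, 2.7]. Speed limits (rad/s): [2.57, 2.57, 3.14, 3.14, 3.14, 3.14].

### API

Orientations are given as a unit quaternion [w, x, y, z].
In Python, from rig import manip, imaging, workorder gives the robot as it stands.
- The arm moves only by the tool apply_moves, never from a script. Its argument "moves" is one flat list of numbers, 7 for each row, row after row: the finger opening in m, from 0 to 0.0854, then the shift along the tool's x, y, z in m, then the turn, a rotation vector about the tool's x, y, z in rad. In form: [jaw, tx, ty, tz, rx, ry, rz, jaw, tx, ty, tz, rx, ry, rz, ...]. A call has exactly 8 rows; each row shifts and turns the pose as measured when the row begins, along the tool's axes as they then stand; what a row does not reach is not made up. A row lasts 1/12 s, in which the tool goes at most 41.7 mm and 7.16 degrees, less where a joint would pass 70% of its speed; a pose out of reach is approached as far as the arm can. A call with a gripper value outside its range is refused whole. The fingers move at their own pace and stop on an object; "newtons" is the grip in N (left out, the last holds). Time passes only in rows, so rows that do not move let the fingers close, or fill a call up. It gives the time, the measured TCP pose, the force and the opening at its end, in the units of the state.
- manip.get_state(): the state, without advancing time (a new reading comes with each control period).
- imaging.get_image(name): name is "scene" or "side" or "wrist"; returns a dict with "image" (400x640x3 uint8, red, green, blue), "range_z" (400x640 float32, m along the optical axis (not along the pixel's ray), 0 where there is no reading), "fx", "fy", "cx", "cy" (pixels), "R" (3x3) and "t" (3): a world point X has camera coordinates R X + t. Camera axes: x right, y down, z forward; pixel columns grow to the right and rows downward; lengths in m; the calibration is good to about 2 mm. A picture is of the moment at which its call begins.
- workorder.sign_off(): hands the job in, once; it reports no verdict.
The state is a dict: "clock": time; "qpos": joint angles; "qd": joint speeds; "effort": joint torques, N m; "position": TCP position; "ee_rot": TCP orientation; "contact_force": force on the tool from outside, world axes, zero at the start; "moment": the same for the moment, N m; "width": finger opening in m.
Only numpy, scipy, OpenCV 4.12 (cv2) and the standard library are available. Lean on these libraries where they do the work, as an engineer would, in place of code of your own. Each camera call takes 0.05 s, during which the arm holds its last target.

## Working session

There is one attempt and no reset: what is moved stays moved. The work goes in short steps, Python scripts to look and compute and a tool call to move; the robot and the scene stay as the last step left them, time stands still between calls to the robot, and variables do not carry over. Pictures are saved under pics/ and viewed, and the job is handed in when it is done.

Besides the shell and the picture viewer there is one more tool, called after "Call:" as a command line: name --argument value ..., lists and objects as JSON in quotes. apply_moves: Moves the arm, as the interface text tells. Its arguments: {"type":"object","properties":{"moves":{"type":"array"},"newtons":{"type":"number"}},"required":["moves"]}

```bash
mkdir -p pics; ls; python3 - <<'E'
from rig import manip, imaging
import cv2, pickle
s=manip.get_state(); print({k:(v if not hasattr(v,'round') else v) for k,v in s.items()}, manip.pinch_z)
for n in ("scene","side"):
    d=imaging.get_image(n); pickle.dump(d,open(n+'0.pkl','wb'))
    cv2.imwrite(f'pics/{n}0.png',d['image'][:,:,::-1]); print(n,d['fx'],d['R'],d['t'])
E
```

```text
pics
{'clock': 0.0, 'qpos': array([-1.21007084e-01,  2.76600160e-01,  1.50618173e+00, -2.28402198e-06,
        1.36071653e+00, -1.20995020e-01]), 'qd': array([-0.00148865,  0.0001532 , -0.00137022,  0.00079992,  0.00086745,
        0.00018269]), 'effort': array([ 6.20495921e-04, -4.16768074e+01, -2.45808578e+01, -1.52056768e-04,
        1.11346930e-02,  1.69860516e-05]), 'position': array([5.74440979e-01, 5.76952004e-05, 2.30417422e-01]), 'ee_rot': array([-7.49505637e-04,  7.07110556e-01,  7.07102364e-01, -5.88412270e-04]), 'contact_force': array([ 1.04137221,  0.55138358, -0.35060696]), 'moment': array([0.01576642, 0.0431272 , 0.02685548]), 'width': 0.08561498696740218} 0.0187
scene 492.5051545617522 [[ 0.77345496  0.63384394  0.00304678]
 [ 0.44977742 -0.5454462  -0.70724021]
 [-0.44661807  0.54838882 -0.70696676]] [-0.44244301 -0.24773337  1.48183015]
side 365.44076519125474 [[ 0.62594975 -0.77978481 -0.01107042]
 [-0.56366303 -0.44256285 -0.69743968]
 [ 0.53895352  0.44280218 -0.71655798]] [-0.40383961  0.34968645  0.45564822]
```

View pics/scene0.png

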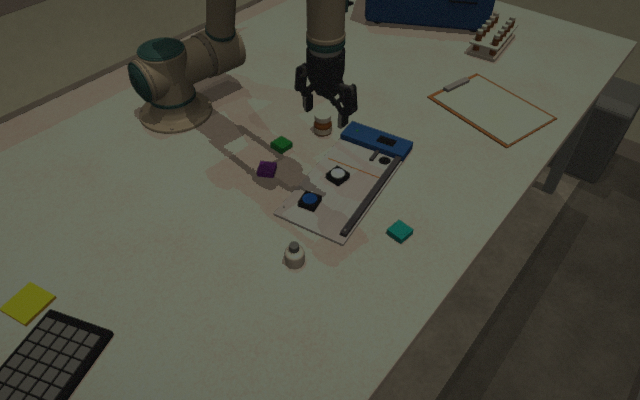

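View pics/side0.png

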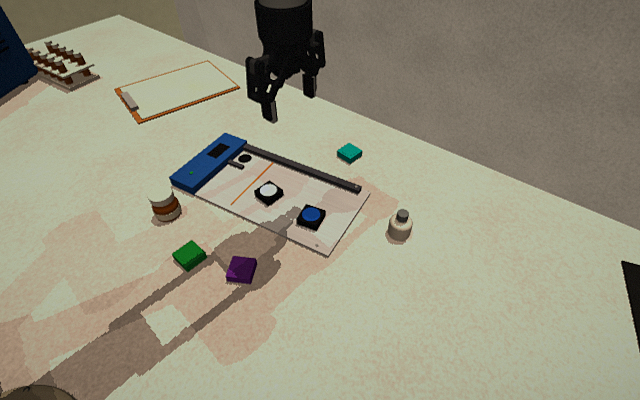

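Scene view: the white-disc tile is at about (338,175), the blue-disc tile at (310,200), and the green, purple and turquoise look-alikes at (282,145), (267,169) and (400,231), all off the deck. In the side view, white is at (269,191) and blue at (311,215). I'll confirm with enlarged crops and measure.

```bash
cat > h.py <<'E'
import numpy as np, cv2, pickle
def ray(d,uv,z):
    uv=np.atleast_2d(np.asarray(uv,float)); R=d['R'];t=d['t']
    c=np.c_[(uv[:,0]-d['cx'])/d['fx'],(uv[:,1]-d['cy'])/d['fy'],np.ones(len(uv))]
    o=-R.T@t; w=c@R; return o+w*((z-o[2])/w[:,2])[:,None]
def proj(d,X):
    c=np.atleast_2d(X)@d['R'].T+d['t']; return np.c_[c[:,0]/c[:,2]*d['fx']+d['cx'],c[:,1]/c[:,2]*d['fy']+d['cy']]
E
python3 - <<'E'
from rig import imaging
from h import *
a=pickle.load(open('scene0.pkl','rb'));b=pickle.load(open('side0.pkl','rb'))
w=imaging.get_image('wrist');pickle.dump(w,open('wrist0.pkl','wb'))
cv2.imwrite('pics/wrist0.png',w['image'][:,:,::-1])
ca=cv2.resize(a['image'][110:250,260:430],None,fx=4,fy=4,interpolation=2);cb=cv2.resize(b['image'][125:265,160:380],None,fx=3.6,fy=3.6,interpolation=2)
cv2.imwrite('pics/cs0.png',ca[:,:,::-1]);cv2.imwrite('pics/cd0.png',cb[:,:,::-1])
print(ray(a,[338,174],.026),ray(b,[269,190],.026),ray(a,[310,199],.026),ray(b,[311,214],.026))
E
```

```text
[[0.56517723 0.06977282 0.026     ]] [[0.56092915 0.06891321 0.026     ]] [[ 0.56787426 -0.04302246  0.026     ]] [[ 0.56369097 -0.0438089   0.026     ]]
```

View pics/cs0.png

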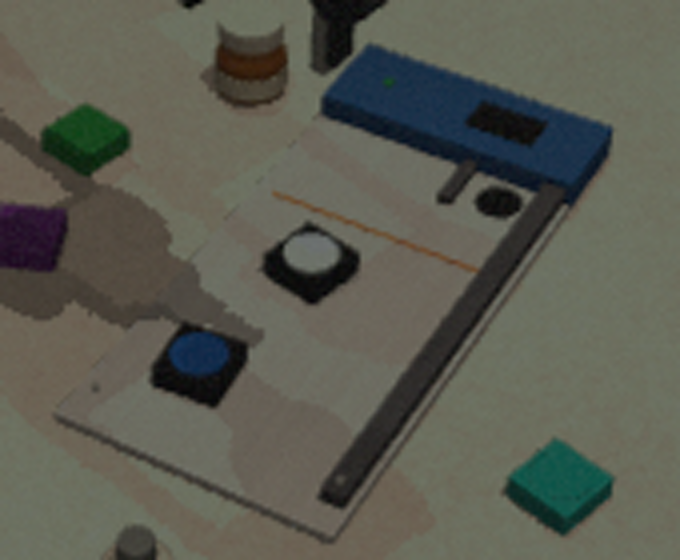

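View pics/cd0.png

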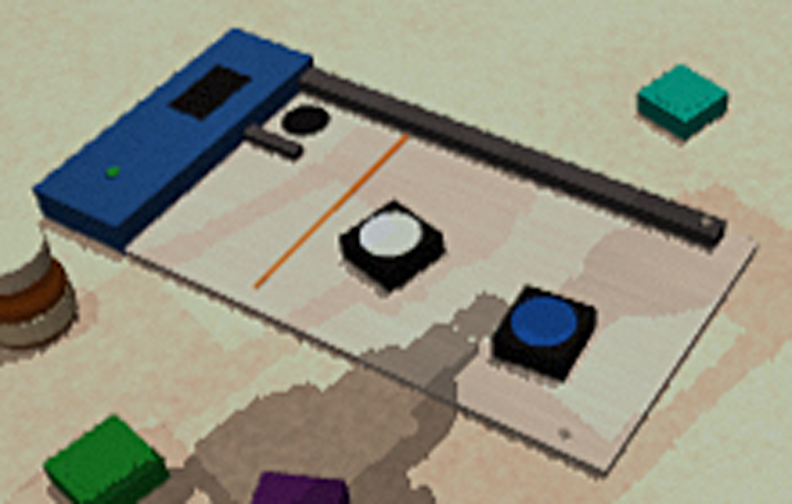

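View pics/wrist0.png

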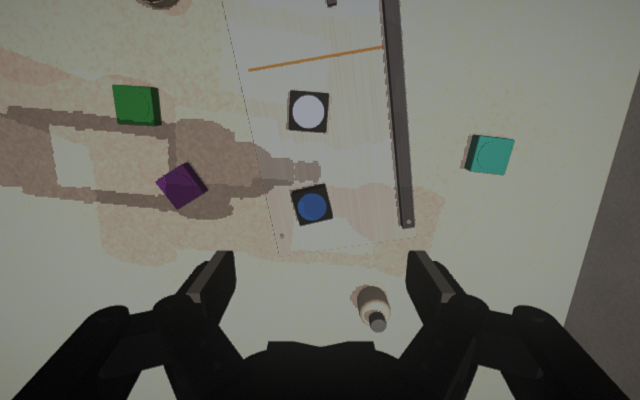

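The crops confirm it: the white disc in a black frame on the deck is the target, on the -y side of the orange line, with blue about 110 mm further to -y. Now the deck frame and tile pose.

```bash
python3 - <<'E'
from h import *
for n in ('scene','side','wrist'):
    d=pickle.load(open(n+'0.pkl','rb')); im=d['image']; hsv=cv2.cvtColor(im,cv2.COLOR_RGB2HSV)
    P=[]
    # orange line: mask near deck
    o=((hsv[...,0]>5)&(hsv[...,0]<18)&(hsv[...,1]>120)&(hsv[...,2]>80)).astype(np.uint8)
    v,u=np.nonzero(o); X=ray(d,np.c_[u,v],.008); k=(abs(X[:,0]-.6)<.12)&(abs(X[:,1]-.12)<.05); X=X[k]
    vx,vy,x0,y0=cv2.fitLine(X[:,:2].astype(np.float32),cv2.DIST_HUBER,0,.001,.001).ravel()
    s=np.sign(vx);pr=((X[:,:2]-[x0,y0])@[vx,vy]*s); print(n,'line',len(X),np.arctan2(vy*s,vx*s),x0,y0,'ends',[x0,y0]+np.outer([pr.min(),pr.max()],[vx*s,vy*s]))
    # discs
    for c,m in (('white',(hsv[...,1]<60)&(hsv[...,2]>120)),('blue',(hsv[...,0]>98)&(hsv[...,0]<125)&(hsv[...,1]>120)&(hsv[...,2]>50))):
        nl,l,st,ce=cv2.connectedComponentsWithStats(m.astype(np.uint8))
        for i in range(1,nl):
            if st[i,4]<60: continue
            X=ray(d,ce[i],.026)[0]
            if abs(X[0]-.57)<.07 and -.12<X[1]<.11: print(' ',c,ce[i].round(1),st[i],X.round(4))
    # dark comps
    dk=(im.max(2)<60).astype(np.uint8)
    nl,l,st,ce=cv2.connectedComponentsWithStats(dk)
    for i in range(1,nl):
        X=ray(d,ce[i],.02)[0]
        if st[i,4]>80 and .4<X[0]<.75 and abs(X[1])<.25: print('  dark',st[i],X.round(3),ray(d,cv2.boxPoints(cv2.minAreaRect(np.argwhere(l==i)[:,::-1].astype(np.float32))),.02)[:,:2].round(4).tolist())
E
python3 - <<'E'
import sys; sys.path.insert(0,'.')
from h import *
d=pickle.load(open('wrist0.pkl','rb'))
cv2.imwrite('pics/cw0.png',cv2.resize(d['image'][0:250,220:440],None,fx=2.4,fy=2.4,interpolation=2)[:,:,::-1])
E
```

```text
scene line 44 0.15890422 0.59237605 0.13469711 ends [[0.49598668 0.1192502 ]
 [0.63993062 0.14231798]]
  blue [309.3 197.9] [302 193  15  11 123] [ 0.564  -0.0412  0.026 ]
  dark [314 118  18  19 145] [0.404 0.2   0.02 ] [[0.4043, 0.1567], [0.3624, 0.2208], [0.4114, 0.2398], [0.4512, 0.1754]]
  dark [ 340  134   73  103 1088] [0.638 0.115 0.02 ] [[0.4641, 0.2081], [0.6192, 0.3362], [0.8176, 0.0189], [0.692, -0.0846]]
  dark [256 162  21  16 278] [ 0.409 -0.029  0.02 ] [[0.367, -0.0252], [0.4074, 0.0081], [0.4469, -0.034], [0.4077, -0.0662]]
  dark [326 170  24  16 184] [0.569 0.062 0.02 ] [[0.5281, 0.0673], [0.5738, 0.105], [0.6074, 0.0606], [0.5631, 0.0241]]
  dark [298 190  24  22 230] [ 0.57  -0.047  0.02 ] [[0.5528, -0.0757], [0.5259, -0.022], [0.5802, -0.0101], [0.6049, -0.0635]]
side line 85 0.17027344 0.5747583 0.13151297 ends [[0.49222417 0.11732219]
 [0.64477601 0.1435517 ]]
  white [336.4 219.7] [     0      0    640    400 169995] [ 0.5828 -0.0921  0.026 ]
  blue [310.6 213.8] [302 207  18  14 211] [ 0.5637 -0.0428  0.026 ]
  dark [ 170  141  191   55 1170] [0.601 0.119 0.
[... 575 characters left out ...]
26 ]
  blue [311.6 206.5] [298 193  29  28 622] [ 0.563  -0.0415  0.026 ]
  dark [382   0  21 227 554] [0.655 0.078 0.02 ] [[0.6372, 0.1826], [0.6401, 0.1829], [0.6807, -0.07], [0.6771, -0.0703]]
  dark [289  91  39  41 568] [0.559 0.073 0.02 ] [[0.535, 0.0523], [0.5398, 0.0948], [0.5827, 0.0917], [0.5796, 0.0489]]
  dark [183 163  25  31 222] [ 0.42  -0.006  0.02 ] [[0.4057, 0.0098], [0.413, 0.0146], [0.4336, -0.0213], [0.4262, -0.0264]]
  dark [291 184  41  41 565] [ 0.562 -0.036  0.02 ] [[0.5358, -0.0236], [0.5783, -0.0126], [0.5895, -0.0583], [0.5455, -0.0701]]
  dark [369 312  16  13 107] [ 0.653 -0.21   0.02 ] [[0.6405, -0.2059], [0.6607, -0.1989], [0.6659, -0.2161], [0.6455, -0.2233]]
```

View pics/cw0.png

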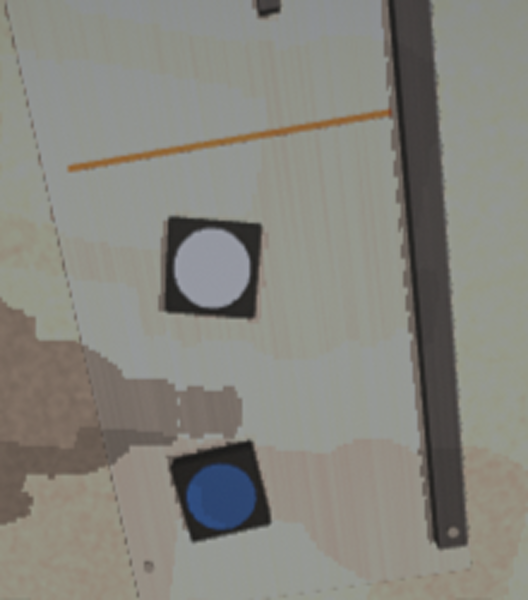

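Call:
apply_moves --moves '[0.012, 0, 0, 0.01, 0, 0, 0.12, 0.012, 0, 0, 0.01, 0, 0, 0.12, 0.012, 0, 0, 0.01, 0, 0, 0.12, 0.012, 0, 0, 0.01, 0, 0, 0.12, 0.012, 0, 0, 0.01, 0, 0, 0.12, 0.012, 0, 0, 0.01, 0, 0, 0.12, 0.012, 0, 0, 0.01, 0, 0, 0.12, 0.012, 0, 0, 0.01, 0, 0, 0.12]' --newtons 40

```text
clock: 0.82
position: [0.5748, 0.0001, 0.1476]
ee_rot: [-0.0, 0.959, 0.282, -0.0]
contact_force: [-0.3, -0.8, 0.3]
width: 0.0119
```

```bash
cat >> h.py <<'E'
TH=.158; X0=.585; Y0=-.001
def todeck(p):
    p=np.atleast_2d(p); c,s=np.cos(TH),np.sin(TH)
    return np.c_[p[:,0]*c+p[:,1]*s-X0, -p[:,0]*s+p[:,1]*c-Y0]
def st():
    from rig import manip
    from scipy.spatial.transform import Rotation as Ro
    s=manip.get_state(); q=s['ee_rot']; M=Ro.from_quat([q[1],q[2],q[3],q[0]]).as_matrix()
    print('t%.2f deck'%s['clock'],todeck(s['position']).round(4)[0],'z%.4f'%s['position'][2],'yaw-rel x',round(np.arctan2(M[1,0],M[0,0])-TH,4),'tilt',M[:2,2].round(4),'F',s['contact_force'].round(1),'w%.4f'%s['width'],'q',s['qpos'].round(2))
    return s,M
E
python3 - <<'E'
from h import *
st()
d=pickle.load(open('scene0.pkl','rb'));e=pickle.load(open('side0.pkl','rb'))
print('jar',todeck(ray(d,[322,131],0)),todeck(ray(e,[167,219],0)),'bottle',todeck(ray(e,[400,235],0)))
E
```

```text
t0.82 deck [-0.0174 -0.0894] z0.1476 yaw-rel x 0.4147 tilt [-0.0001  0.    ] F [-0.3 -0.8  0.3] w0.0119 q [-0.12  0.33  1.64  0.    1.17  0.88]
jar [[-0.15706159  0.14199877]] [[-0.17168838  0.13303225]] bottle [[ 0.02189676 -0.29877178]]
```

Call:
apply_moves --moves '[0.012, 0, 0, 0, 0, 0, 0.104, 0.012, 0, 0, 0, 0, 0, 0.104, 0.012, 0, 0, 0, 0, 0, 0.104, 0.012, 0, 0, 0, 0, 0, 0.104, 0.012, -0.0145, -0.0184, 0.01, 0, 0, 0, 0.012, -0.0145, -0.0184, 0.01, 0, 0, 0, 0.012, -0.0145, -0.0184, 0.01, 0, 0, 0, 0.012, -0.0145, -0.0184, 0.01, 0, 0, 0]'

```text
clock: 1.48
position: [0.5082, 0.0641, 0.1025]
ee_rot: [0.0, 0.998, 0.062, -0.001]
contact_force: [0.2, 0.5, -0.5]
width: 0.0122
```

```bash
python3 - <<'E'
from h import *
from rig import imaging
st()
w=imaging.get_image('wrist');pickle.dump(w,open('wrist1.pkl','wb'));cv2.imwrite('pics/wrist1.png',w['image'][:,:,::-1])
E
```

```text
t1.48 deck [-0.0731 -0.0157] z0.1025 yaw-rel x -0.0334 tilt [-0.0015 -0.001 ] F [ 0.2  0.5 -0.5] w0.0122 q [-0.01  0.29  1.83 -0.    1.02  1.44]
```

View pics/wrist1.png

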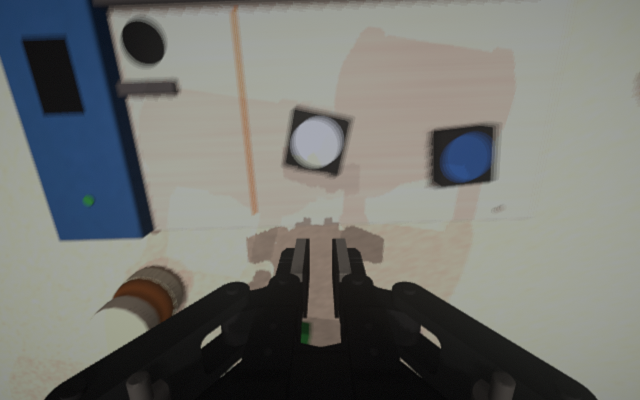

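Call:
apply_moves --moves '[0.012, 0, 0, 0, 0, 0, -0.033, 0.012, 0, 0, 0.015, 0, 0, 0, 0.012, 0, 0, 0.015, 0, 0, 0, 0.012, 0, 0, 0.015, 0, 0, 0, 0.012, 0, 0, 0.012, 0, 0, 0, 0.012, 0, 0, 0.01, 0, 0, 0, 0.012, 0, 0, 0, 0, 0, 0, 0.012, 0, 0, 0, 0, 0, 0]'

```text
clock: 2.2
position: [0.4965, 0.0693, 0.0293]
ee_rot: [-0.002, 0.997, 0.083, -0.008]
contact_force: [0.1, 0.7, -0.1]
width: 0.0118
```

```bash
python3 - <<'E'
from h import *
from rig import imaging
st()
w=imaging.get_image('wrist');pickle.dump(w,open('wrist2.pkl','wb'));cv2.imwrite('pics/wrist2.png',w['image'][:,:,::-1])
E
```

```text
t2.20 deck [-0.0838 -0.0087] z0.0293 yaw-rel x 0.0074 tilt [-0.017   0.0019] F [ 0.1  0.7 -0.1] w0.0118 q [-0.    0.38  1.93  0.    0.85  1.4 ]
```

View pics/wrist2.png

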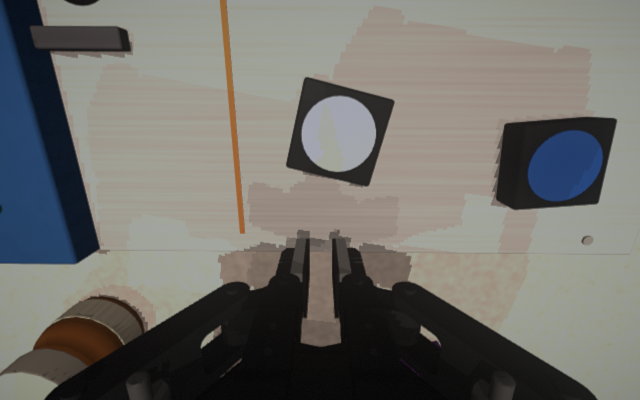

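```bash
python3 - <<'E'
from h import *
for f in ('wrist1','wrist2'):
    d=pickle.load(open(f+'.pkl','rb')); hsv=cv2.cvtColor(d['image'],cv2.COLOR_RGB2HSV)
    if f=='wrist2':
        print('tile',todeck(ray(d,[[339,134]],.026)),'corners',todeck(ray(d,[[305,78],[394,100],[369,185],[288,166]],.026)).round(4).tolist(),'blue',todeck(ray(d,[566,165],.026)),'line',todeck(ray(d,[[223,2],[242,232]],.008)).round(4).tolist(),'tips',)
        print('railside edge', todeck(ray(d,[[100,251],[500,253],[600,253]],.008)).round(4).tolist())
    else:
        print('tile',todeck(ray(d,[[317,141]],.026)),'line',todeck(ray(d,[[236,10],[253,212]],.008)).round(4).tolist(),'rail',todeck(ray(d,[[120,6],[380,3]],.02)).round(4).tolist())
E
```

```text
tile [[-0.02106444 -0.01425599]] line [[0.0693, 0.0393], [-0.081, 0.0428]] rail [[0.0708, 0.1128], [0.0668, -0.0591]]
tile [[-0.02020384 -0.01635959]] corners [[0.0046, -0.0003], [-0.0046, -0.0413], [-0.0454, -0.0322], [-0.036, 0.0085]] blue [[-0.03436653 -0.12868885]] line [[0.039, 0.0392], [-0.0804, 0.0394]] tips
railside edge [[-0.094, 0.1281], [-0.0931, -0.1182], [-0.0925, -0.1794]]
```

Call:
apply_moves --moves '[0.012, 0.005, 0.004, 0, 0, 0.012, 0.005, 0.012, 0.004, 0.003, 0, 0, 0.005, 0, 0.012, 0, 0, 0.006, 0, 0, 0, 0.012, 0, 0, 0.005, 0, 0, 0, 0.012, 0, 0, 0.002, 0, 0, 0, 0.012, 0, 0, 0, 0, 0, 0, 0.012, 0, 0, 0, 0, 0, 0, 0.012, 0, 0, 0, 0, 0, 0]'

```text
clock: 2.92
position: [0.5101, 0.0629, 0.0176]
ee_rot: [-0.002, 0.997, 0.08, 0.004]
contact_force: [-0.1, -0.3, 0.1]
width: 0.012
```

```bash
python3 -c "
from h import *
st()"
```

```text
t2.92 deck [-0.0713 -0.0172] z0.0176 yaw-rel x 0.0012 tilt [0.0072 0.0048] F [-0.1 -0.3  0.1] w0.0120 q [-0.02  0.4   1.94  0.01  0.8   1.39]
```

Call:
apply_moves --moves '[0.012, 0, 0, 0.004, -0.005, -0.007, 0, 0.012, 0.005, 0, 0, 0, 0, 0, 0.012, 0.005, 0, 0, 0, 0, 0, 0.012, 0.005, 0, 0, 0, 0, 0, 0.012, 0.005, 0, 0, 0, 0, 0, 0.012, 0.005, 0, 0, 0, 0, 0, 0.012, 0.005, 0, 0, 0, 0, 0, 0.012, 0, 0, 0, 0, 0, 0]'

```text
clock: 3.58
position: [0.5431, 0.0684, 0.0133]
ee_rot: [0.001, 0.997, 0.08, 0.0]
contact_force: [-0.4, 0.1, 0.3]
width: 0.0122
```

```bash
python3 - <<'E'
from h import *
from rig import imaging
st()
w=imaging.get_image('wrist');pickle.dump(w,open('wrist3.pkl','wb'));cv2.imwrite('pics/wrist3.png',w['image'][:,:,::-1])
E
```

```text
t3.58 deck [-0.0379 -0.0169] z0.0133 yaw-rel x 0.0019 tilt [ 0.0003 -0.0022] F [-0.4  0.1  0.3] w0.0122 q [-0.    0.45  1.86 -0.    0.84  1.41]
```

View pics/wrist3.png

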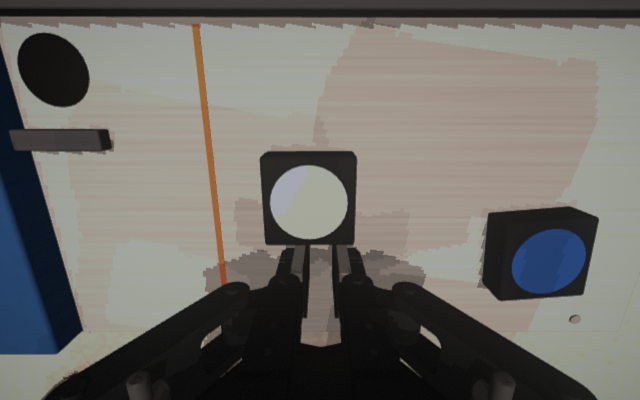

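The tile squared up flush against both fingertips, at about (309,200), and is clear of the orange line at column 210. I'll keep pushing.

Call:
apply_moves --moves '[0.012, 0.005, 0, 0, 0, 0, 0, 0.012, 0.006, 0, 0, 0, 0, 0, 0.012, 0.006, 0, 0, 0, 0, 0, 0.012, 0.006, 0, 0, 0, 0, 0, 0.012, 0.006, 0, 0, 0, 0, 0, 0.012, 0.006, 0, 0, 0, 0, 0, 0.012, 0.005, 0, 0, 0, 0, 0, 0.012, 0, 0, 0, 0, 0, 0]'

```text
clock: 4.3
position: [0.585, 0.0754, 0.013]
ee_rot: [0.001, 0.997, 0.08, -0.001]
contact_force: [0.1, -0.3, 0.5]
width: 0.0118
```

```bash
python3 - <<'E'
from h import *
from rig import imaging
st()
w=imaging.get_image('wrist');pickle.dump(w,open('wrist4.pkl','wb'));cv2.imwrite('pics/wrist4.png',w['image'][:,:,::-1])
E
```

```text
t4.30 deck [ 0.0045 -0.0165] z0.0130 yaw-rel x 0.0019 tilt [-0.0025 -0.0021] F [ 0.1 -0.3  0.5] w0.0118 q [ 0.01  0.49  1.76 -0.    0.89  1.42]
```

View pics/wrist4.png

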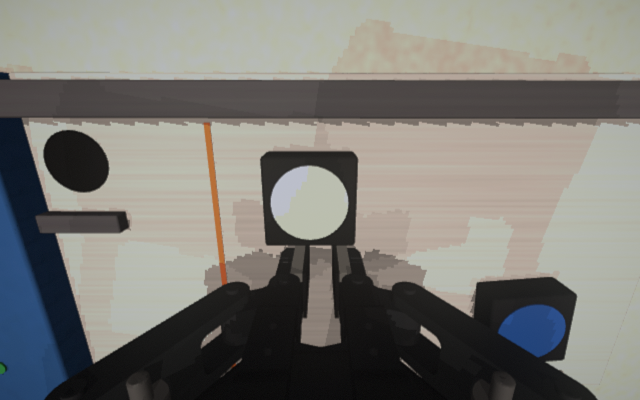

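Call:
apply_moves --moves '[0.012, 0.004, 0, 0, 0, 0, 0, 0.012, 0.004, 0, 0, 0, 0, 0, 0.012, 0.002, 0, 0, 0, 0, 0, 0.012, 0.0015, 0, 0, 0, 0, 0, 0.012, 0.0015, 0, 0, 0, 0, 0, 0.012, 0.001, 0, 0, 0, 0, 0, 0.012, 0.001, 0, 0, 0, 0, 0, 0.012, 0.001, 0, 0, 0, 0, 0]'

```text
clock: 5.02
position: [0.5995, 0.078, 0.0126]
ee_rot: [0.001, 0.997, 0.08, -0.004]
contact_force: [-2.0, -0.1, 2.0]
width: 0.012
```

```bash
python3 -c "
from h import *
st()"
```

```text
t5.02 deck [ 0.0193 -0.0163] z0.0126 yaw-rel x 0.002 tilt [-0.007  -0.0024] F [-2.  -0.1  2. ] w0.0120 q [ 0.02  0.51  1.72 -0.    0.91  1.43]
```

Call:
apply_moves --moves '[0.012, 0.001, 0, 0, 0, 0.003, 0, 0.012, 0.001, 0, 0, 0, 0.003, 0, 0.012, 0.001, 0, 0, 0, 0, 0, 0.012, 0.001, 0, 0, 0, 0, 0, 0.012, 0, 0, 0, 0, 0, 0, 0.012, 0, 0, 0, 0, 0, 0, 0.012, 0, 0, 0, 0, 0, 0, 0.012, 0, 0, 0, 0, 0, 0]'

```text
clock: 5.68
position: [0.6008, 0.0783, 0.0124]
ee_rot: [0.001, 0.997, 0.08, -0.003]
contact_force: [-2.5, -0.3, 0.6]
width: 0.0117
```

```bash
python3 - <<'E'
from h import *
from rig import imaging
st()
for n in ('wrist','side','scene'):
    w=imaging.get_image(n);pickle.dump(w,open(n+'5.pkl','wb'));cv2.imwrite(f'pics/{n}5.png',w['image'][:,:,::-1])
E
```

```text
t5.68 deck [ 0.0207 -0.0162] z0.0124 yaw-rel x 0.0022 tilt [-0.0062 -0.0022] F [-2.5 -0.3  0.6] w0.0117 q [ 0.02  0.52  1.72 -0.    0.91  1.43]
```

View pics/wrist5.png

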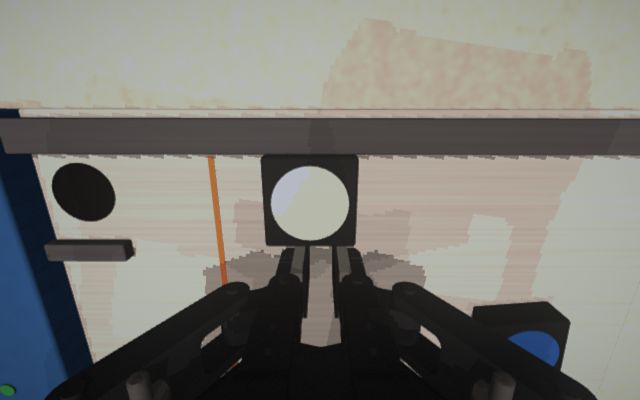

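Call:
apply_moves --moves '[0.012, 0.002, 0, 0, 0, 0, 0, 0.012, 0.002, 0, 0, 0, 0, 0, 0.012, 0.002, 0, 0, 0, 0, 0, 0.012, 0.002, 0, 0, 0, 0, 0, 0.012, 0.002, 0, 0, 0, 0, 0, 0.012, 0.002, 0, 0, 0, 0, 0, 0.012, 0.002, 0, 0, 0, 0, 0, 0.012, 0.002, 0, 0, 0, 0, 0]'

```text
clock: 6.5
position: [0.6005, 0.0783, 0.0122]
ee_rot: [0.002, 0.996, 0.081, -0.021]
contact_force: [-7.5, -2.8, 7.1]
width: 0.012
```

```bash
python3 - <<'E'
from h import *
from rig import imaging
st()
for n in ('wrist',):
    w=imaging.get_image(n);pickle.dump(w,open(n+'6.pkl','wb'));cv2.imwrite(f'pics/{n}6.png',cv2.resize(w['image'][110:290,180:440],None,fx=3,fy=3,interpolation=2)[:,:,::-1])
E
```

```text
t6.50 deck [ 0.0204 -0.0162] z0.0122 yaw-rel x 0.0043 tilt [-0.0408 -0.0077] F [-7.5 -2.8  7.1] w0.0120 q [ 0.02  0.53  1.69 -0.01  0.96  1.43]
```

View pics/wrist6.png

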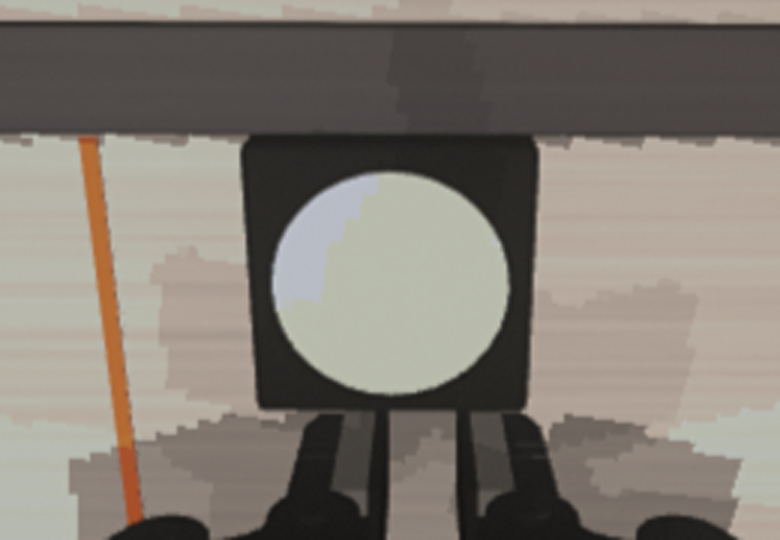

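Tile is flat against the rail: its top edge at crop row 135 is parallel to and touching the rail's edge, and the orange line is still about 25 mm ahead. Next I'll retreat and lift.

Call:
apply_moves --moves '[0.012, -0.005, 0, 0, 0, 0.0, 0, 0.012, -0.008, 0, 0, 0, 0.02, 0, 0.012, -0.005, 0, 0, 0.003, 0.02, 0, 0.012, 0, 0, 0, 0, 0, 0, 0.0, 0, 0, -0.015, 0, 0, 0, 0.0, 0, 0, -0.015, 0, 0, 0, 0.0, 0, 0, -0.015, 0, 0, 0, 0.0, 0, 0, 0, 0, 0, 0]'

```text
clock: 7.22
position: [0.5901, 0.0761, 0.0589]
ee_rot: [-0.001, 0.997, 0.08, 0.007]
contact_force: [0.4, 0.0, 0.4]
width: -0.0002
```

```bash
python3 - <<'E'
from h import *
from rig import imaging
st()
d=pickle.load(open('wrist6.pkl','rb')); print(todeck(ray(d,[[310,204.3]],.026)), 'rail',todeck(ray(d,[[200,154.7],[400,154.7]],.02)))
w=imaging.get_image('wrist');pickle.dump(w,open('wrist7.pkl','wb'));cv2.imwrite('pics/wrist7.png',w['image'][:,:,::-1])
E
```

```text
t7.22 deck [ 0.0097 -0.0167] z0.0589 yaw-rel x 0.0029 tilt [0.0144 0.0039] F [0.4 0.  0.4] w-0.0002 q [0.01 0.44 1.72 0.   0.97 1.42]
[[ 0.05488183 -0.01049379]] rail [[ 0.07610316  0.03863806]
 [ 0.07645835 -0.05067847]]
```

View pics/wrist7.png

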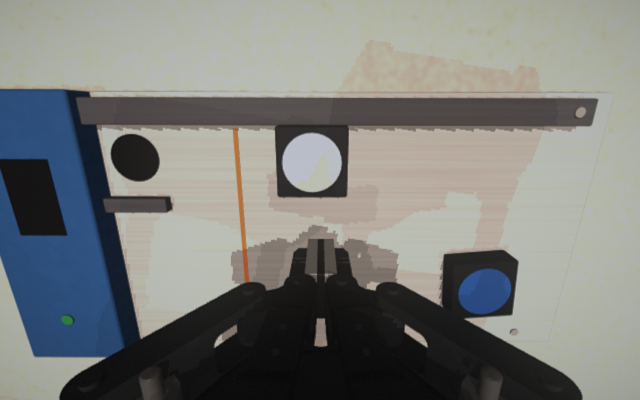

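Call:
apply_moves --moves '[0.006, 0.0105, 0.0105, 0, 0, -0.007, 0, 0.006, 0.0105, 0.0105, 0, 0, -0.007, 0, 0.006, 0.0105, 0.0105, 0, 0, 0, 0, 0.006, 0.0105, 0.0105, 0, 0, 0, 0, 0.006, 0, 0, 0, 0, 0, -0.12, 0.006, 0, 0, 0, 0, 0, -0.12, 0.006, 0, 0, 0, 0, 0, -0.12, 0.006, 0, 0, 0, 0, 0, -0.12]'

```text
clock: 7.93
position: [0.642, 0.0404, 0.0492]
ee_rot: [-0.002, 0.946, 0.324, -0.001]
contact_force: [0.3, 0.4, 0.6]
width: 0.006
```

Call:
apply_moves --moves '[0.006, 0, 0, 0, 0, 0, -0.12, 0.006, 0, 0, 0, 0, 0, -0.12, 0.006, 0, 0, 0, 0, 0, -0.12, 0.006, 0, 0, 0, 0, 0, -0.12, 0.006, 0, 0, 0, 0, 0, -0.12, 0.006, 0, 0, 0, 0, 0, -0.12, 0.006, 0, 0, 0, 0, 0, -0.12, 0.006, 0, 0, 0, 0, 0, -0.12]'

```text
clock: 8.6
position: [0.6428, 0.0406, 0.0375]
ee_rot: [-0.005, 0.675, 0.738, -0.002]
contact_force: [-0.4, -0.3, -0.4]
width: 0.0058
```

```bash
python3 -c "
from h import *
st()"
```

```text
t8.60 deck [ 0.0562 -0.06  ] z0.0375 yaw-rel x 1.5024 tilt [-0.0101  0.0031] F [-0.4 -0.3 -0.4] w0.0058 q [-0.05  0.53  1.6   0.    1.02 -0.14]
```

Call:
apply_moves --moves '[0.006, 0, -0.002, 0, -0.005, 0, -0.045, 0.006, 0, -0.002, 0, -0.005, 0, -0.025, 0.006, 0, 0, 0.004, 0, 0, 0, 0.006, 0, 0, 0.004, 0, 0, 0, 0.006, 0, 0, 0.004, 0, 0, 0, 0.006, 0, 0, 0.003, 0, 0, 0, 0.006, 0, 0, 0, 0, 0, 0, 0.006, 0, 0, 0, 0, 0, 0]'

```text
clock: 9.27
position: [0.6391, 0.0407, 0.0132]
ee_rot: [-0.004, 0.647, 0.763, 0.0]
contact_force: [0.3, 0.1, 0.0]
width: 0.0062
```

```bash
python3 - <<'E'
from h import *
from rig import imaging
st()
w=imaging.get_image('wrist');pickle.dump(w,open('wrist8.pkl','wb'));cv2.imwrite('pics/wrist8.png',w['image'][:,:,::-1])
E
```

```text
t9.27 deck [ 0.0525 -0.0594] z0.0132 yaw-rel x 1.5774 tilt [-0.0053  0.0051] F [0.3 0.1 0. ] w0.0062 q [-0.05  0.55  1.64  0.01  0.95 -0.22]
```

View pics/wrist8.png

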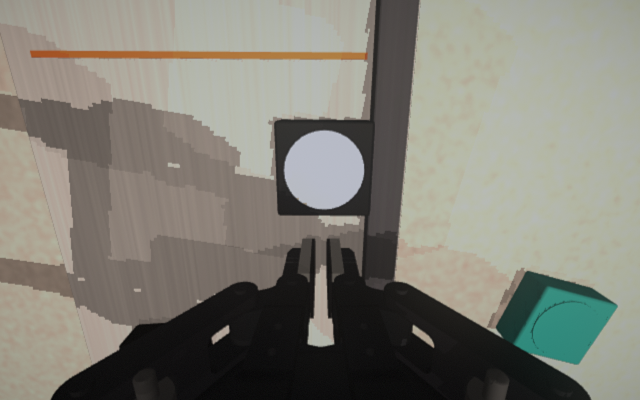

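Call:
apply_moves --moves '[0.006, 0.005, 0.0003, 0, 0, 0, 0.002, 0.006, 0.005, 0.0003, 0, 0, 0, 0, 0.006, 0.005, 0.0003, 0, 0, 0, 0, 0.006, 0.005, 0.0003, 0, 0, 0, 0, 0.006, 0.005, 0.0003, 0, 0, 0, 0, 0.006, 0.005, 0.0003, 0, 0, 0, 0, 0.006, 0.005, 0.0003, 0, 0, 0, 0, 0.006, 0.003, 0, 0, 0, 0, 0]'

```text
clock: 9.98
position: [0.635, 0.0821, 0.0146]
ee_rot: [-0.003, 0.647, 0.762, 0.0]
contact_force: [-0.8, -0.5, 0.7]
width: 0.0058
```

```bash
python3 - <<'E'
from h import *
from rig import imaging
st()
w=imaging.get_image('wrist');pickle.dump(w,open('wrist9.pkl','wb'));cv2.imwrite('pics/wrist9.png',w['image'][:,:,::-1])
E
```

```text
t9.98 deck [ 0.055  -0.0178] z0.0146 yaw-rel x 1.575 tilt [-0.0038  0.0044] F [-0.8 -0.5  0.7] w0.0058 q [ 0.02  0.55  1.64  0.01  0.95 -0.15]
```

View pics/wrist9.png

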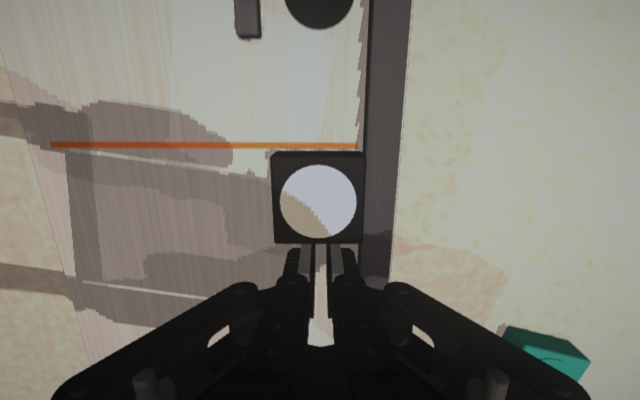

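Call:
apply_moves --moves '[0.006, 0.005, 0, 0, 0, 0, 0, 0.006, 0.005, 0, 0, 0, 0, 0, 0.006, 0.005, 0, 0, 0, 0, 0, 0.006, 0.005, 0.0001, 0, 0, 0, 0, 0.006, 0.005, 0.0001, 0, 0, 0, 0, 0.006, 0.005, 0.0001, 0, 0, 0, 0, 0.006, 0.005, 0.0001, 0, 0, 0, 0, 0.006, 0.003, 0, 0, 0, 0, 0]'

```text
clock: 10.7
position: [0.6284, 0.1236, 0.0147]
ee_rot: [-0.003, 0.648, 0.762, 0.0]
contact_force: [-0.1, -0.3, -0.1]
width: 0.0062
```

```bash
python3 - <<'E'
from h import *
from rig import imaging
st()
w=imaging.get_image('wrist');pickle.dump(w,open('wrist10.pkl','wb'));cv2.imwrite('pics/wrist10.png',w['image'][:,:,::-1])
E
```

```text
t10.70 deck [0.0551 0.0242] z0.0147 yaw-rel x 1.5749 tilt [-0.0041  0.0045] F [-0.1 -0.3 -0.1] w0.0062 q [ 0.08  0.55  1.64  0.01  0.95 -0.08]
```

View pics/wrist10.png

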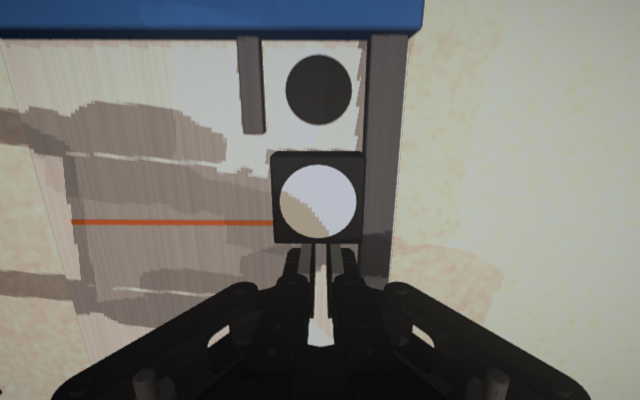

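Call:
apply_moves --moves '[0.006, 0.005, 0, 0, 0, 0, 0, 0.006, 0.005, 0.0001, 0, 0, 0, 0, 0.006, 0.005, 0.0001, 0, 0, 0, 0, 0.006, 0.005, 0.0001, 0, 0, 0, 0, 0.006, 0.005, 0.0001, 0, 0, 0, 0, 0.006, 0.005, 0.0001, 0, 0, 0, 0, 0.006, 0.004, 0.0001, 0, 0, 0, 0, 0.006, 0.002, 0, 0, 0, 0, 0]'

```text
clock: 11.42
position: [0.6222, 0.1631, 0.0148]
ee_rot: [-0.003, 0.647, 0.762, 0.0]
contact_force: [0.5, -0.6, -0.1]
width: 0.0061
```

```bash
python3 - <<'E'
from h import *
from rig import imaging
st()
w=imaging.get_image('wrist');pickle.dump(w,open('wrist11.pkl','wb'));cv2.imwrite('pics/wrist11.png',w['image'][:,:,::-1])
E
```

```text
t11.42 deck [0.0552 0.0642] z0.0148 yaw-rel x 1.5751 tilt [-0.0048  0.0043] F [ 0.5 -0.6 -0.1] w0.0061 q [ 0.15  0.56  1.63  0.01  0.96 -0.02]
```

View pics/wrist11.png

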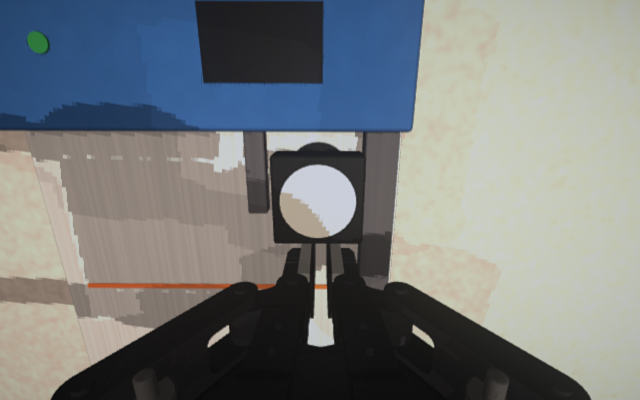

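About 11 mm to go: the tile front is at row 152, the end stop at row 131, and the tile stays on the rail. I'll finish slowly.

Call:
apply_moves --moves '[0.006, 0.003, 0, 0, 0, 0, 0, 0.006, 0.003, 0.0001, 0, 0, 0, 0, 0.006, 0.002, 0.0001, 0, 0, 0, 0, 0.006, 0.0015, 0, 0, 0, 0, 0, 0.006, 0.001, 0, 0, 0, 0, 0, 0.006, 0.001, 0, 0, 0, 0, 0, 0.006, 0.001, 0, 0, 0, 0, 0, 0.006, 0.001, 0, 0, 0, 0, 0]'

```text
clock: 12.13
position: [0.6207, 0.173, 0.015]
ee_rot: [-0.0, 0.647, 0.763, -0.003]
contact_force: [0.8, -5.2, 0.3]
width: 0.0057
```

```bash
python3 - <<'E'
from h import *
from rig import imaging
st()
w=imaging.get_image('wrist');pickle.dump(w,open('wrist12.pkl','wb'));cv2.imwrite('pics/wrist12.png',cv2.resize(w['image'][80:290,180:440],None,fx=2.8,fy=2.8,interpolation=2)[:,:,::-1])
E
```

```text
t12.13 deck [0.0552 0.0742] z0.0150 yaw-rel x 1.5772 tilt [-0.0042 -0.0035] F [ 0.8 -5.2  0.3] w0.0057 q [ 0.17  0.56  1.63 -0.    0.96  0.  ]
```

View pics/wrist12.png

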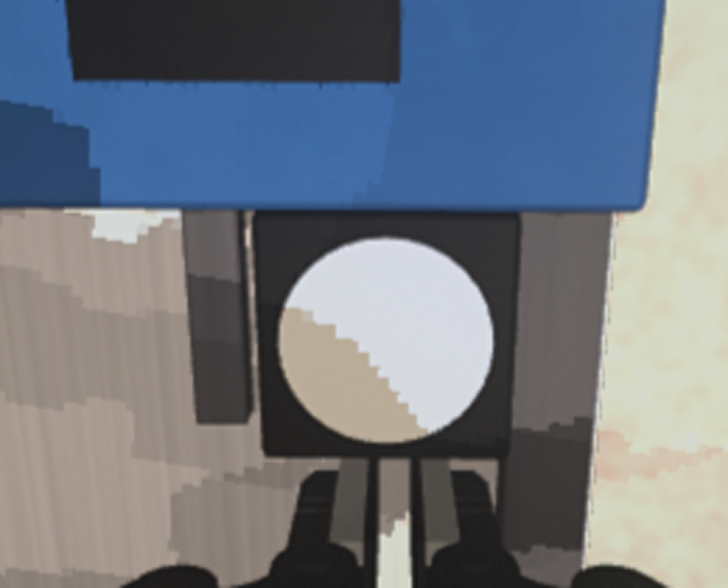

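Contact with the end stop (-5.2 N). One small press with a slight drift towards the rail, then straight back.

Call:
apply_moves --moves '[0.006, 0.0015, 0.0004, 0, 0, 0, 0, 0.006, 0.0015, 0.0004, 0, 0, 0, 0, 0.006, 0.0015, 0, 0, 0, 0, 0, 0.006, -0.002, 0, 0, 0, 0, 0, 0.006, -0.005, 0, 0, 0, 0, 0, 0.006, -0.008, 0, 0, 0, 0, 0, 0.006, -0.008, 0, 0, 0, 0, 0, 0.006, 0, 0, -0.004, 0, 0, 0]'

```text
clock: 12.85
position: [0.6247, 0.1512, 0.0189]
ee_rot: [-0.0, 0.647, 0.763, -0.004]
contact_force: [0.0, 0.5, -0.4]
width: 0.0061
```

Call:
apply_moves --moves '[0.006, -0.002, 0, -0.015, 0, 0, 0, 0.006, -0.005, 0, -0.02, 0, 0, 0, 0.006, -0.005, 0, -0.02, 0, 0, 0, 0.006, -0.005, 0, -0.02, 0, 0, 0, 0.006, -0.005, 0, -0.02, 0, 0, 0, 0.006, -0.005, 0, -0.02, 0, 0, 0, 0.006, 0, 0, 0, 0, 0, 0, 0.006, 0, 0, 0, 0, 0, 0]'

```text
clock: 13.52
position: [0.6297, 0.1233, 0.1403]
ee_rot: [-0.002, 0.649, 0.761, -0.002]
contact_force: [0.2, 0.6, -0.5]
width: 0.0063
```

```bash
python3 - <<'E'
from h import *
from rig import imaging
st()
for n in ('wrist','side','scene'):
    w=imaging.get_image(n);pickle.dump(w,open(n+'13.pkl','wb'))
    if n=='wrist':
        im=w['image']
        cv2.imwrite('pics/wrist13.png',im[:,:,::-1])
    else:
        r={'side':(125,265,160,420),'scene':(110,270,260,430)}[n]
        cv2.imwrite(f'pics/{n}13.png',cv2.resize(w['image'][r[0]:r[1],r[2]:r[3]],None,fx=3,fy=3,interpolation=2)[:,:,::-1])
E
```

```text
t13.52 deck [0.0563 0.0237] z0.1403 yaw-rel x 1.5719 tilt [-0.0067 -0.0005] F [ 0.2  0.6 -0.5] w0.0063 q [ 0.09  0.44  1.49  0.    1.22 -0.07]
```

View pics/wrist13.png

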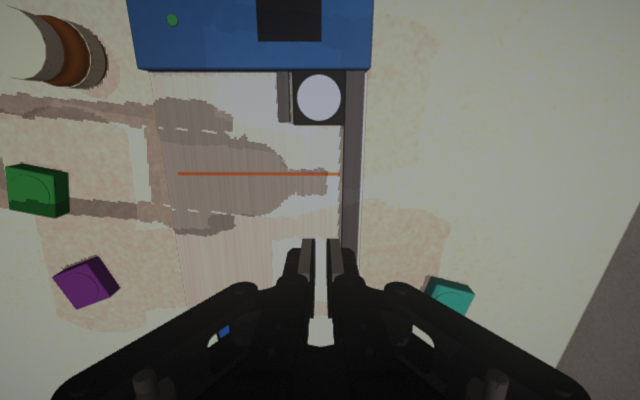

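View pics/side13.png

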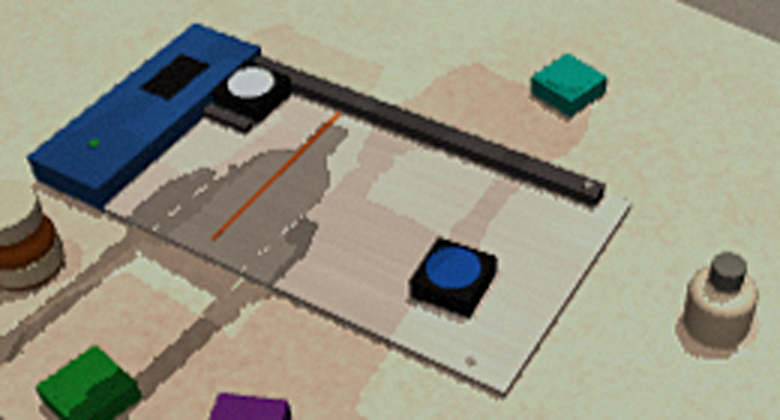

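View pics/scene13.png

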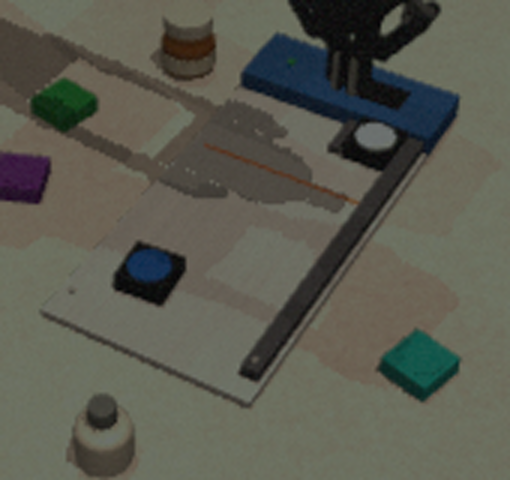

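```bash
python3 - <<'E'
from h import *
w=pickle.load(open('wrist13.pkl','rb'));im=w['image']
cv2.imwrite('pics/crop13.png',cv2.resize(im[55:140,265:375],None,fx=7,fy=7,interpolation=cv2.INTER_CUBIC)[:,:,::-1])
hsv=cv2.cvtColor(im,cv2.COLOR_RGB2HSV)
m=np.zeros(im.shape[:2],np.uint8); m[65:130,293:345]=((hsv[65:130,293:345,2]>120)); 
n,l,s,c=cv2.connectedComponentsWithStats(m); i=1+s[1:,4].argmax(); print('disc deck',s[i],todeck(ray(w,c[i],.026)))
d0=pickle.load(open('side0.pkl','rb'));d1=pickle.load(open('side13.pkl','rb'))
for d in (d0,d1):
    h=cv2.cvtColor(d['image'],cv2.COLOR_RGB2HSV);b=((h[...,0]>98)&(h[...,0]<125)&(h[...,1]>120)&(h[...,2]>50)).astype(np.uint8);b[:195]=0;b[:,:290]=0;b[:,335:]=0
    print('blue px',cv2.moments(b,True)['m10']/b.sum(),cv2.moments(b,True)['m01']/b.sum())
print(im[95,335:365].max(1),im[60:85,320].max(1))
E
```

```text
disc deck [ 297   75   44   46 1557] [[0.05383854 0.10808153]]
blue px 310.60663507109007 213.77251184834122
blue px 310.6509433962264 213.7688679245283
[169 168 169 170 165 122  50  39  40  36  45  73  75  76  76  75  75  74
  75  77  77  76  77  76  75  76  74  75  88 140] [121 121 121 121 121 121 118 103  81  51  33  37  36  43  99 163 169 167
 167 167 167 168 168 167 168]
```

View pics/crop13.png

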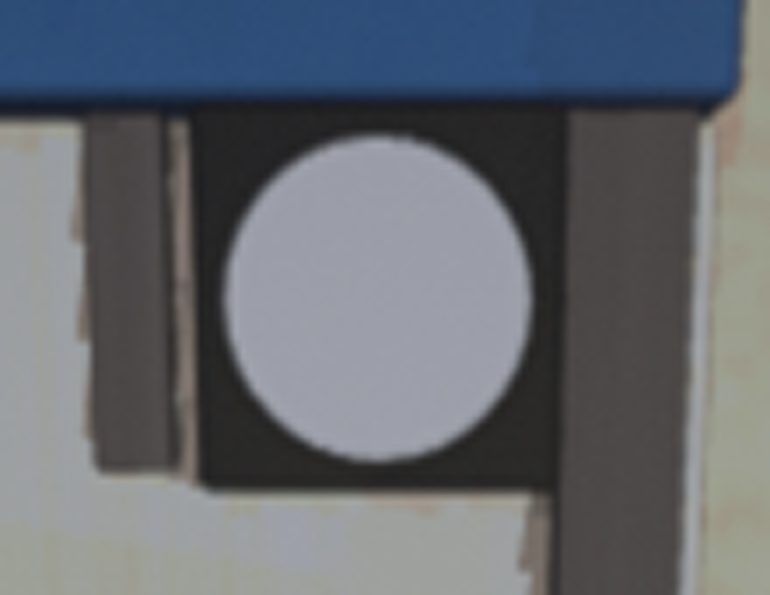

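The enlarged crop shows the tile flush with the rail (right edge) and the end stop (top edge), with a gap only at the lip. The disc centre is at deck (0.054, 0.108), against a target of (0.053, 0.108). The blue tile hasn't moved.

Call:
apply_moves --moves '[0.006, 0, 0, -0.01, 0, 0, 0, 0.006, 0, 0, -0.01, 0, 0, 0, 0.006, 0, 0, 0, 0, 0, 0, 0.006, 0, 0, 0, 0, 0, 0, 0.006, 0, 0, 0, 0, 0, 0, 0.006, 0, 0, 0, 0, 0, 0, 0.006, 0, 0, 0, 0, 0, 0, 0.006, 0, 0, 0, 0, 0, 0]'

```text
clock: 14.33
position: [0.6265, 0.1247, 0.1559]
ee_rot: [-0.007, 0.648, 0.762, -0.006]
contact_force: [-0.8, -0.2, -0.2]
width: 0.0064
```

```bash
python3 -c "
from h import *
st()
from rig import workorder
print(workorder.sign_off())"
```

```text
t14.33 deck [0.0533 0.0256] z0.1559 yaw-rel x 1.574 tilt [-0.0183 -0.0011] F [-0.8 -0.2 -0.2] w0.0064 q [ 0.09  0.43  1.46  0.    1.27 -0.07]
the job is handed in; nothing more can be done
None
```

The white tile is seated in the corner pocket, touching the rail and the end stop, and the job is handed in at 14.3 s. I pushed it square across to the rail with two fingertips, about 25 mm short of the orange line. Then I turned the gripper and slid the tile along the rail until it pressed on the end stop at about 5 N.

- **Position:** the last wrist picture puts the tile at deck (0.054, 0.108), against a target of (0.053, 0.108). It shows no visible gap at the rail or the end stop.
- **Other items:** the blue tile moved less than 0.1 pixel in the side view. The jar and bottle look unmoved, but I did not measure them.
- **Forces and clearance:** the highest wrist force I read was about 11 N, read only at the end of each call. The gripper finished about 0.156 m up with nothing touching it.
- **Disagreements:** the cameras differed from each other by 2–4 mm on the starting positions. The tool tilted by about 0.04 rad while pressing the tile on the rail; I corrected this before the slide, and the tile stayed flat.

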